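# Check the paddle switch of the air grinder

### The job

Two air tools are clamped in stands on the lift table, with no air connected: an angle grinder (dark thin disc with a steel guard) and a sander (thick yellow pad). Check the grinder's paddle switch: first flip the red lock-off lever on its paddle fully forward, towards the disc, then squeeze the paddle all the way against the body, hold it about a second, and let go, leaving the red lever forward. Do not touch the sander.

Things in the scene. Friction and masses are not known exactly. Their poses are not given: they have to be found in the camera images.
- grinder: Air grinder clamped in a fixed stand (plate 130x70 mm): black sleeve, thin dark disc, steel half guard. Origin on the table under the stand's middle; x forward to the disc, y to the side with paddle and lever, z up. Level barrel 40 mm thick, axis at z 85, x -98 to 72; 43 mm clamp bands at x -45 and 45, posts below them. Head top z 110 at x 103; disc 72 mm wide (guard 82) at z 39 to 52.
- grinder_lock (a joint): Red lock-off lever standing out from the paddle. Grinder frame, mm: upright pivot at x 29, y 39; 28 long, 16 high (z 77 to 93). Rad: 0 to 0.25 = locked, tip near x 21 to 28, y 66; grows as it flips forward (+x); 1.4 = fully forward, tip x 54, y 51. About 2 N at the tip moves it; friction holds it where left. Below about 0.9 it blocks the paddle.
- grinder_paddle (a joint): Steel strip on the barrel's +y side, z 73 to 97 mm, upright hinge at x -85, y 22. Rad: 0 = released, slanting out (outer face y 35 at x -15, y 43 at the free end x 50); 0.13 = home against the body, outer face y 26 all along. Squeeze across barrel and paddle near x -15: 55 mm there shrinks to 46. A spring returns it; 4 N starts it, 9 N holds it home.
- sander: Air sander, a bystander not to be touched: the same stand, paddle, lever, sizes and frame as the grinder, but with a grey sleeve and, in place of the disc, a yellow pad 74 mm wide and 19 mm thick (z 33 to 52 mm).

How it is judged:
On the way, in this order (a step that is already met when the one before it is completed fails the run):
1. the grinder's lock-off lever is flipped forward (past 1.0 of 1.4 rad) while its paddle is still released (below 0.04 rad) (value of joint grinder_lock above 1 rad and value of joint grinder_paddle below 0.04 rad), for 0.1 s.
2. the paddle is squeezed home (past 0.105 of 0.13 rad) for half a second with the lever forward (value of joint grinder_paddle above 0.105 rad and value of joint grinder_lock above 1 rad), for 0.5 s.
At the end, for the whole second after the job is handed in: The grinder's paddle is released again (below 0.03 rad) and its lock-off lever still lies forward (past 1.0 rad) (value of joint grinder_paddle below 0.03 rad and value of joint grinder_lock above 1 rad); the robot touches nothing.
It fails at once if the robot touches the sander with more than 2 N (contact force between any of the arm, the fingers and sander above 2 N).
It also fails if it takes over 46 s, if anything falls off the work surface, if the arm or the gripper's body presses on something with over 40 N, if the wrist force passes 120 N, or if a joint passes its speed limit or range.

### The arm

A 6-joint arm with a two-finger parallel gripper is mounted at the origin on a cart in front of the work surface, level with it; the furniture and walls round the work are solid. World frame = base frame: x ahead of the robot, y to its left, z up, the work surface at z = 0. Lengths are in m, angles in rad, forces in N, time in s.
With the tool pointing down it reaches from about 0.225 to 0.875 m from the base axis. Payload 3.4 kg.
Tool frame: the origin (TCP) lies at the very end of the fingers, on their centre line; the grasp point (between the pads) lies manip.pinch_z behind it (manip.pinch_z is the distance from the TCP to the grasp point, in m); z points along the fingers, y is the direction in which the jaws open and shut (so a half turn about z gives the same grasp; the last joint's range is limited). The gripper opens to 85 mm and grips with 20 to 120 N. Pads are 22 mm wide; open, the fingers measure 114 mm over their backs; the gripper's body (76 mm by 85 mm) begins 54 mm behind the grasp point. The pads swing forward as they close: fully open they stand 13 mm farther back than shut.
Start: joints at [1.081, 0.276, 1.505, -0, 1.361, -0.121], TCP at [0.207, 0.536, 0.231] pointing down, gripper open.
Joint ranges: [-2.89, 2.89], [-0.75, 2.08], [0.22, 2.7], [-1.18, 4.32], [0.11, 2.71], [-2.7, 2.7]. Speed limits (rad/s): [2.57, 2.57, 3.14, 3.14, 3.14, 3.14].

### API

Orientations are given as a unit quaternion [w, x, y, z].
In Python, from rig import manip, imaging, workorder gives the robot as it stands.
- The arm moves only by the tool apply_moves, never from a script. Its argument "moves" is one flat list of numbers, 7 for each row, row after row: the finger opening in m, from 0 to 0.0854, then the shift along the tool's x, y, z in m, then the turn, a rotation vector about the tool's x, y, z in rad. In form: [jaw, tx, ty, tz, rx, ry, rz, jaw, tx, ty, tz, rx, ry, rz, ...]. A call has exactly 8 rows; each row shifts and turns the pose as measured when the row begins, along the tool's axes as they then stand; what a row does not reach is not made up. A row lasts 1/12 s, in which the tool goes at most 41.7 mm and 7.16 degrees, less where a joint would pass 70% of its speed; a pose out of reach is approached as far as the arm can. A call with a gripper value outside its range is refused whole. The fingers move at their own pace and stop on an object; "newtons" is the grip in N (left out, the last holds). Time passes only in rows, so rows that do not move let the fingers close, or fill a call up. It gives the time, the measured TCP pose, the force and the opening at its end, in the units of the state.
- manip.get_state(): the state, without advancing time (a new reading comes with each control period).
- imaging.get_image(name): name is "side" or "top"; returns a dict with "image" (480x640x3 uint8, red, green, blue), "range_z" (480x640 float32, m along the optical axis (not along the pixel's ray), 0 where there is no reading), "fx", "fy", "cx", "cy" (pixels), "R" (3x3) and "t" (3): a world point X has camera coordinates R X + t. Camera axes: x right, y down, z forward; pixel columns grow to the right and rows downward; lengths in m; the calibration is good to about 2 mm. A picture is of the moment at which its call begins.
- workorder.sign_off(): hands the job in, once; it reports no verdict.
The state is a dict: "clock": time; "qpos": joint angles; "qd": joint speeds; "effort": joint torques, N m; "position": TCP position; "ee_rot": TCP orientation; "contact_force": force on the tool from outside, world axes, zero at the start; "moment": the same for the moment, N m; "width": finger opening in m.
Only numpy, scipy, OpenCV 4.12 (cv2) and the standard library are available. Lean on these libraries where they do the work, as an engineer would, in place of code of your own. Each camera call takes 0.05 s, during which the arm holds its last target.

## Working session

There is one attempt and no reset: what is moved stays moved. The work goes in short steps, Python scripts to look and compute and a tool call to move; the robot and the scene stay as the last step left them, time stands still between calls to the robot, and variables do not carry over. Pictures are saved under pics/ and viewed, and the job is handed in when it is done.

Besides the shell and the picture viewer there is one more tool, called after "Request:" by a JSON object that holds its "fn" and its "kwargs", one argument or row to a line. apply_moves: Moves the arm, as the interface text tells. Its arguments: {"type":"object","properties":{"moves":{"type":"array"},"newtons":{"type":"number"}},"required":["moves"]}

```bash
mkdir -p pics
python3 - <<'E'
from rig import manip, imaging
import cv2,numpy as np
print(manip.pinch_z, manip.get_state())
for n in("top","side"):
    d=imaging.get_image(n); cv2.imwrite(f"pics/{n}0.png",d["image"][:,:,::-1]); np.savez(f"{n}0.npz",**d)
    print(n,d["fx"],d["cx"],d["cy"],d["R"],d["t"])
E
```

```text
0.0187 {'clock': 0.0, 'qpos': array([ 1.08100248e+00,  2.76556019e-01,  1.50613539e+00,  1.93651262e-05,
        1.36070008e+00, -1.20983350e-01]), 'qd': array([-0.00097054,  0.00046761,  0.000203  , -0.00205449, -0.00061235,
        0.00132379]), 'effort': array([-5.05984226e-04, -4.16773832e+01, -2.45800209e+01, -2.37939039e-04,
        1.10235866e-02, -3.31769215e-06]), 'position': array([0.20702821, 0.53586567, 0.23046104]), 'ee_rot': array([-2.79452813e-04,  1.83363816e-01,  9.83044710e-01, -8.54957396e-04]), 'contact_force': array([-0.86114202, -0.4022491 ,  0.03027562]), 'moment': array([-0.05374731,  0.02698947, -0.03175554]), 'width': 0.08554143022906231}
top 554.3802761213182 316.54096804879026 233.05525549904004 [[ 0.01357036 -0.99962872 -0.02362766]
 [-0.99164845 -0.01042359 -0.12854846]
 [ 0.12825445  0.02517478 -0.99142172]] [-0.06341715  0.49489888  0.86003697]
side 530.3865764220617 323.4191687655422 250.5533842406997 [[ 0.91144736 -0.41105042  0.01735708]
 [-0.22122663 -0.5252365  -0.82169666]
 [ 0.34687533  0.7450934  -0.56966072]] [-0.45141176  0.14975518  0.79171504]
```

View pics/top0.png

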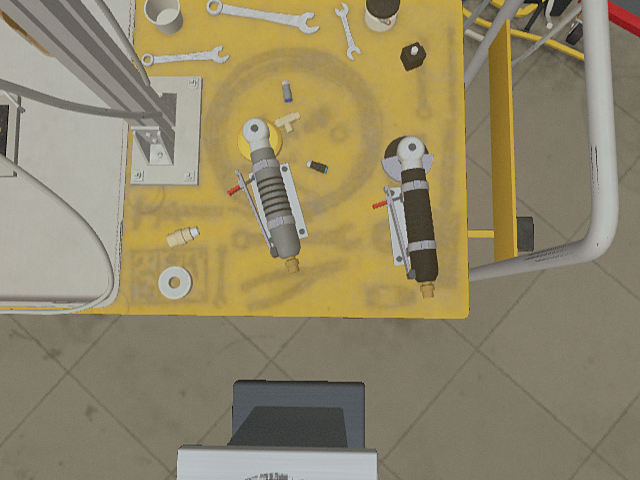

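View pics/side0.png

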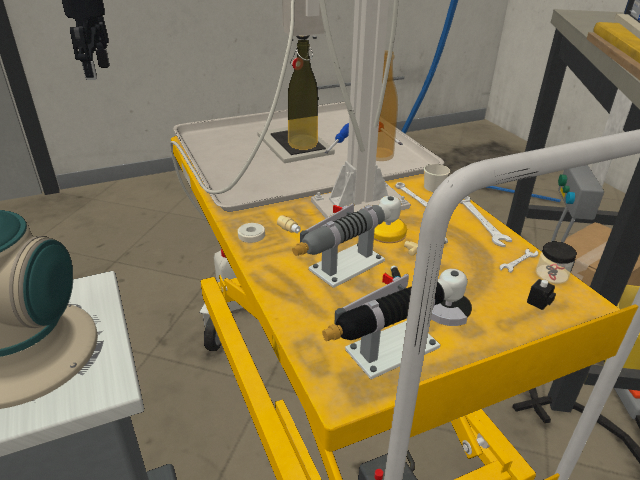

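Top view: the black-sleeved grinder is on the right (head ~(411,147), tail ~(427,290), red lever ~(379,205)). The grey sander is on the left (head ~(256,130), lever ~(236,189)). Both paddles face left (+y).

```bash
cat > h.py <<'E'
import numpy as np
def ray(d,u,v,z):
    R,t=d["R"],d["t"]; C=-R.T@t
    r=R.T@np.array([(u-d["cx"])/d["fx"],(v-d["cy"])/d["fy"],1]); return C+r*(z-C[2])/r[2]
def cloud(d):
    v,u=np.mgrid[:480,:640]; Z=d["range_z"]
    P=np.stack([(u-d["cx"])/d["fx"]*Z,(v-d["cy"])/d["fy"]*Z,Z],-1)
    return (P-d["t"])@d["R"]
E
python3 - <<'E'
from h import *; import cv2
d=dict(np.load("top0.npz")); P=cloud(d); im=d["image"].astype(int)
print("table z",np.median(P[280:300,200:250,2]), "edge")
hsv=cv2.cvtColor(d["image"],cv2.COLOR_RGB2HSV)
# sleeve dark: rows 165-285 cols 390-450
for name,(r0,r1,c0,c1) in dict(gr=(130,300,370,450),sa=(110,280,220,310)).items():
    sub=P[r0:r1,c0:c1]; rgb=im[r0:r1,c0:c1]
    red=(rgb[...,0]>140)&(rgb[...,1]<70)&(rgb[...,2]<70)
    q=sub[red]; print(name,"red n",len(q),q.mean(0),q.min(0),q.max(0))
    v,u=np.nonzero(red);v+=r0;u+=c0
    print(" red ray z.093 left end",ray(d,u.min(),v[u==u.min()].mean(),.093),"right",ray(d,u.max(),v[u==u.max()].mean(),.093), u.min(),u.max(),v.min(),v.max())
    top=sub[(sub[...,2]>.097)&(sub[...,2]<.125)]
    print(" top n",len(top),top.max(0),top.min(0))
    hi=top[top[:,2]<.115]
    c=hi.mean(0);w,V=np.linalg.eigh(np.cov(hi[:,:2].T));a=V[:,1]*np.sign(V[0,1])
    s=(hi[:,:2]-c[:2])@a; print(" axis",c,a,np.degrees(np.arctan2(a[1],a[0])),"s",s.min(),s.max())
d2=dict(np.load("side0.npz"))
v=np.array([[ray(d,411,147,.11)],[ray(d,256,130,.11)]]);print(v)
big=cv2.resize(d["image"][120:310,190:470],None,fx=2.8,fy=2.8,interpolation=cv2.INTER_CUBIC);cv2.imwrite("pics/topz.png",big[:,:,::-1])
E
```

```text
table z -0.0010779994683613328 edge
gr red n 27 [ 0.53284872 -0.15324542  0.09199798] [ 0.52849836 -0.16283406  0.08998474] [ 0.53751071 -0.14325901  0.09408103]
 red ray z.093 left end [ 0.53023092 -0.14322835  0.093     ] right [ 0.53650908 -0.16270539  0.093     ] 373 386 201 207
 top n 2954 [ 0.63632943 -0.16506228  0.11408753] [ 0.41791669 -0.23529887  0.09700115]
 axis [ 0.52374602 -0.20873752  0.10226254] [0.99460223 0.10376133] 5.9558060439748655 s -0.10696357041502079 0.11318964637830142
sa red n 14 [0.55368974 0.07049748 0.08559216] [0.54621834 0.06106629 0.00141934] [0.57805159 0.08023038 0.09451245]
 red ray z.093 left end [0.54895445 0.07604574 0.093     ] right [0.55680579 0.06108116 0.093     ] 228 238 186 194
 top n 2894 [0.663889   0.06377773 0.11349509] [ 0.4434957  -0.03040808  0.09700214]
 axis [0.55381886 0.01167629 0.10227397] [0.96224539 0.2721834 ] 15.794233354342085 s -0.11449535870852524 0.11419938390345982
[[[ 0.61603293 -0.19829863  0.11      ]]

 [[ 0.6407956   0.03377065  0.11      ]]]
```

View pics/topz.png

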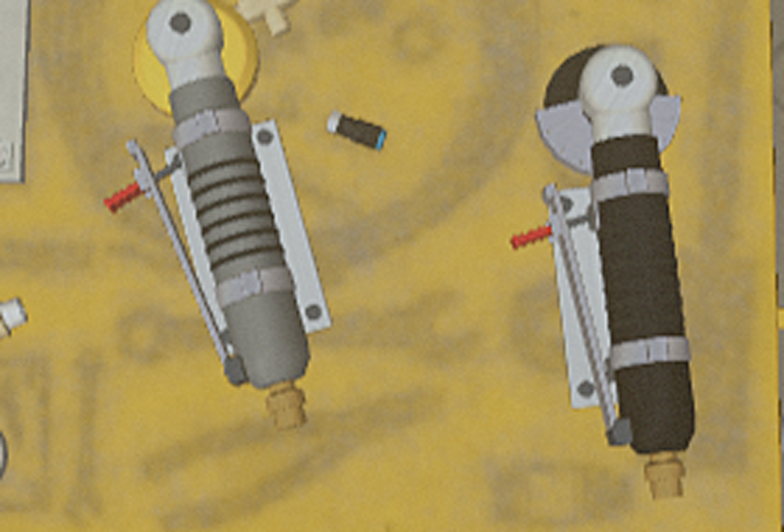

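Run:
```python
from h import *; import cv2
d=dict(np.load("top0.npz")); P=cloud(d); im=d["image"].astype(int)
print("cam",-d["R"].T@d["t"])
sub=P[130:300,370:450]; m=(sub[...,2]>.0995)&(sub[...,2]<.108); q=sub[m]
q=q[q[:,0]<.575]
x=q[:,0]; bins=np.arange(.43,.575,.01); C=[]
for b in bins:
    s=q[(x>=b)&(x<b+.01)]
    if len(s)>10: C.append([b+.005,(np.percentile(s[:,1],5)+np.percentile(s[:,1],95))/2, s[:,1].std()])
C=np.array(C);p=np.polyfit(C[:,0],C[:,1],1);print(C.round(4),p)
yaw=np.arctan(p[0]);a=np.array([np.cos(yaw),np.sin(yaw)]);n=np.array([-a[1],a[0]])
h=ray(d,411,147,.11)[:2]; pt=np.array([h[0],np.polyval(p,h[0])]);print("yaw",np.degrees(yaw),"head off axis",(h-pt)@n)
O=pt-a*.103;print("origin from head",O)
# clamp bands / ends: plate outline
hd=P[130:300,370:450]; m=(hd[...,2]>.105)&(hd[...,2]<.116); s=hd[m]; l=(s[:,:2]-O)@a; print("z>105 along range",np.histogram(l,bins=np.arange(-.12,.14,.01)))
m=(sub[...,2]>.003)&(sub[...,2]<.02); s=sub[m]; L=(s[:,:2]-O)@np.array([a,n]).T; print("plate",np.percentile(L,[1,99],axis=0),np.median(s[:,2]))
# lever
rgb=im[130:300,370:450]; red=(rgb[...,0]>140)&(rgb[...,1]<70)&(rgb[...,2]<70); L=(sub[red][:,:2]-O)@np.array([a,n]).T; print("lever",L.min(0),L.max(0),L[L[:,1].argmax()],L[L[:,1].argmin()])
m=(sub[...,2]>.088)&(sub[...,2]<.1); s=sub[m]; L=(s[:,:2]-O)@np.array([a,n]).T; k=(L[:,1]>.025)&(L[:,0]>-.05)&(L[:,0]<.06);
for b in np.arange(-.05,.06,.01):
    t=L[k&(L[:,0]>=b)&(L[:,0]<b+.01)]
    if len(t):print(round(b,2),t[:,1].min().round(4),t[:,1].max().round(4))
for nme,Z in(("sander",None),):
    hs=P[110:280,220:310]; m=(hs[...,2]>.06)&(hs[...,2]<.115); print("sander extents",hs[m].min(0),hs[m].max(0))
    L=(hs[m][:,:2]-O)@np.array([a,n]).T; print("in grinder frame", L.min(0),L.max(0)); 
    for b in np.arange(-.12,.15,.02):
        t=L[(L[:,0]>=b)&(L[:,0]<b+.02)]
        if len(t):print(round(b,2),t[:,1].min().round(3))
# rail
r=P[0:280,560:615]; print("rail z",[ (P[v,598]).round(3) for v in (30,100,200)], P[260,500].round(3),P[100,500].round(3),P[100,505].round(3))
```

```text
cam [ 0.38132273 -0.07988622  0.91477942]
[[ 0.435  -0.2187  0.0074]
 [ 0.445  -0.2193  0.0073]
 [ 0.455  -0.218   0.0076]
 [ 0.465  -0.2158  0.009 ]
 [ 0.475  -0.2161  0.0093]
 [ 0.485  -0.2141  0.0072]
 [ 0.495  -0.2145  0.0075]
 [ 0.505  -0.2127  0.0081]
 [ 0.515  -0.2114  0.0073]
 [ 0.525  -0.2105  0.0075]
 [ 0.535  -0.2081  0.0085]
 [ 0.545  -0.2081  0.0072]
 [ 0.555  -0.2066  0.0092]
 [ 0.565  -0.2064  0.0092]
 [ 0.575  -0.2044  0.006 ]] [ 0.10709681 -0.26639947]
yaw 6.112895045135854 head off axis 0.0021136023831676435
origin from head [ 0.51361859 -0.21139256]
z>105 along range (array([ 0,  0,  0,  4, 11,  8, 13, 60, 20, 14, 15, 17, 12, 13, 11, 15, 68,
       11,  0,  0,  1, 32, 69, 16,  0]), array([-1.20000000e-01, -1.10000000e-01, -1.00000000e-01, -9.00000000e-02,
       -8.00000000e-02, -7.00000000e-02, -6.00000000e-02, -5.00000000e-02,
       -4.00000000e-02, -3.00000000e-02, -2.00000000e-02, -1.00000000e-02,
       -5.55111512e-17,  1.00000000e-02,  2.00000000e-02,  3.00000000e-02,
        4.00000000e-02,  5.00000000e-02,  6.00000000e-02,  7.00000000e-02,
        8.00000
[... 263 characters left out ...]
[0.02892716 0.04573818]
-0.05 0.0263 0.0311
-0.04 0.0283 0.0328
-0.03 0.0297 0.0338
-0.02 0.0304 0.0354
-0.01 0.0319 0.037
0.0 0.0339 0.0379
0.01 0.0343 0.0392
0.02 0.0319 0.0659
0.03 0.0268 0.0457
0.04 0.0389 0.0466
0.05 0.0424 0.0465
sander extents [ 0.4277649  -0.03421948  0.07395057] [0.663889   0.07790834 0.11349509]
in grinder frame [-0.06506897  0.1810002 ] [0.17615017 0.28385588]
-0.08 0.187
-0.06 0.186
-0.04 0.181
-0.02 0.182
0.0 0.185
0.02 0.187
0.04 0.192
0.06 0.196
0.08 0.199
0.1 0.202
0.12 0.208
0.14 0.213
rail z [array([ 0.662, -0.35 ,  0.375]), array([ 0.589, -0.347,  0.374]), array([ 0.488, -0.344,  0.37 ])] [ 0.456 -0.35   0.026] [ 0.711 -0.349  0.054] [ 0.701 -0.349  0.079]
```

Run:
```python
from h import *
for n in("top","side"):
    d=dict(np.load(n+"0.npz")); P=cloud(d)[d["range_z"]>0]
    q=P[(P[:,2]>.1)&(P[:,0]>.1)&(P[:,0]<.75)&(P[:,1]>-.4)&(P[:,1]<.7)]
    k=np.floor(q/[.1,.1,.15]).astype(int); u,c=np.unique(k,axis=0,return_counts=True)
    print(n); [print((a*[.1,.1,.15]).round(2),b) for a,b in zip(u,c) if b>8]
```

```text
top
[ 0.4 -0.4  0. ] 204
[ 0.4  -0.4   0.15] 933
[ 0.4 -0.4  0.3] 2262
[ 0.4 -0.3  0. ] 854
[ 0.4 -0.1  0. ] 408
[0.4 0.  0. ] 49
[0.4 0.2 0. ] 143
[0.4  0.2  0.15] 389
[ 0.5 -0.4  0.3] 2659
[ 0.5 -0.3  0. ] 786
[ 0.5 -0.2  0. ] 149
[ 0.5 -0.1  0. ] 259
[0.5 0.  0. ] 871
[0.5  0.1  0.15] 28
[0.5 0.1 0.3] 485
[0.5  0.2  0.15] 489
[0.5 0.2 0.3] 651
[ 0.6 -0.4  0.3] 2398
[ 0.6 -0.3  0. ] 223
[ 0.6 -0.2  0. ] 233
[0.6 0.  0. ] 593
[0.6 0.1 0. ] 330
[0.6  0.1  0.15] 2530
[0.6 0.1 0.3] 3301
[0.6  0.1  0.45] 33
[0.6 0.2 0. ] 109
[0.6  0.2  0.15] 925
[0.6 0.2 0.3] 1944
[0.6  0.2  0.45] 27
side
[0.1 0.  0. ] 18
[0.1  0.4  0.15] 327
[0.1 0.4 0.3] 461
[0.1 0.5 0.3] 312
[0.2  0.4  0.15] 46
[0.2 0.4 0.3] 245
[0.2  0.5  0.15] 306
[0.2 0.5 0.3] 727
[ 0.4 -0.4  0. ] 668
[ 0.4  -0.4   0.15] 2702
[ 0.4 -0.4  0.3] 3078
[ 0.4 -0.3  0. ] 664
[ 0.4 -0.1  0. ] 208
[0.4 0.2 0. ] 113
[0.4  0.2  0.15] 212
[ 0.5 -0.4  0.3] 2135
[ 0.5 -0.3  0. ] 279
[ 0.5 -0.1  0. ] 180
[0.5 0.  0. ] 252
[0.5  0.1  0.15] 25
[0.5 0.1 0.3] 309
[0.5  0.2  0.15] 185
[0.5 0.2 0.3] 128
[0.5 0.3 0.3] 180
[ 0.6 -0.4  0.3] 1456
[ 0.6 -0.3  0. ] 213
[ 0.6 -0.2  0. ] 65
[0.6 0.  0. ] 195
[0.6 0.1 0. ] 494
[0.6  0.1  0.15] 2216
[0.6 0.1 0.3] 2029
[0.6 0.2 0. ] 138
[0.6  0.2  0.15] 385
[0.6 0.2 0.3] 451
[0.6 0.4 0. ] 518
[0.6  0.4  0.15] 913
[0.6 0.4 0.3] 987
[0.6 0.5 0. ] 69
[0.6  0.5  0.15] 403
[0.6 0.5 0.3] 175
[0.7 0.1 0.3] 60
[0.7 0.4 0.3] 26
```

Request:
{"fn": "apply_moves", "kwargs": {
  "moves": [0,0,0,0,0,0,-0.119,0,0,0,0,0,0,-0.119,0,0,0,0,0,0,-0.119,0,0,0,0,0,0,-0.119,0,0,-0.04,0,0,0,0,0,0,-0.04,0,0,0,0,0,0,-0.04,0,0,0,0,0,0,-0.04,0,0,0,0],
  "newtons": 30
}}

```text
clock: 0.77
position: [0.2275, 0.3784, 0.2247]
ee_rot: [-0.003, -0.07, 0.998, -0.002]
contact_force: [0.5, -1.0, -0.4]
width: 0.0
```

```bash
cat > s.py <<'E'
from rig import manip
import numpy as np, sys
from scipy.spatial.transform import Rotation as Ro
s=manip.get_state(); O=np.array([.5136,-.2114,0]);yaw=np.radians(6.11)
G=Ro.from_euler('z',yaw).as_matrix(); q=s["ee_rot"];T=Ro.from_quat([q[1],q[2],q[3],q[0]]).as_matrix()
D=G@np.diag([-1,1,-1])
print("t",s["clock"],"pos",s["position"].round(4),"grinder frame mm",(G.T@(s["position"]-O)*1000).round(1),"w",s["width"],"F(gr)",(G.T@s["contact_force"]).round(1))
print("q",s["qpos"].round(2),"rot fix (tool rotvec)",Ro.from_matrix(T.T@D).as_rotvec().round(4))
if len(sys.argv)>3: 
    tg=np.array(list(map(float,sys.argv[1:4])))/1000; p=O+G@tg
    print("tool delta mm",(T.T@(p-s["position"])*1000).round(1))
E
python3 s.py -60 63 200
```

```text
t 0.7667 pos [0.2275 0.3784 0.2247] grinder frame mm [-221.7  616.9  224.7] w 1.5018838102036584e-05 F(gr) [ 0.4 -1.  -0.4]
q [ 0.87  0.08  1.77  0.    1.3  -0.84] rot fix (tool rotvec) [-0.004  -0.0056  0.0335]
tool delta mm [-143.2 -558.9   26. ]
```

Request:
{"fn": "apply_moves", "kwargs": {
  "moves": [0,0,-0.04,0,0,0,0.03,0,0,-0.04,0,0,0,0,0,0,-0.04,0,0,0,0,0,0,-0.04,0,0,0,0,0,-0.012,-0.038,0,0,0,0,0,-0.012,-0.038,0,0,0,0,0,-0.012,-0.038,0,0,0,0,0,-0.012,-0.038,0,0,0,0]
}}

```text
clock: 1.43
position: [0.3051, 0.0598, 0.2239]
ee_rot: [-0.003, -0.06, 0.998, -0.004]
contact_force: [1.0, 0.1, -0.5]
width: 0.0002
```

```bash
python3 s.py 0 67 150
```

```text
t 1.4333 pos [0.3051 0.0598 0.2239] grinder frame mm [-178.5  291.8  223.9] w 0.0002034350989514618 F(gr) [ 1.  -0.1 -0.5]
q [-0.02 -0.13  1.98 -0.01  1.3  -1.71] rot fix (tool rotvec) [-0.0069 -0.0061  0.0128]
tool delta mm [-176.  -226.6   74.4]
```

Request:
{"fn": "apply_moves", "kwargs": {
  "moves": [0,-0.022,-0.028,0.009,-0.007,-0.006,0.012,0,-0.022,-0.028,0.009,0,0,0,0,-0.022,-0.028,0.009,0,0,0,0,-0.022,-0.028,0.009,0,0,0,0,-0.022,-0.028,0.009,0,0,0,0,-0.022,-0.028,0.009,0,0,0,0,-0.022,-0.028,0.009,0,0,0,0,-0.022,-0.028,0.009,0,0,0]
}}

```text
clock: 2.1
position: [0.5067, -0.1605, 0.1503]
ee_rot: [0.002, -0.048, 0.999, 0.0]
contact_force: [0.9, 0.7, 0.6]
width: -0.0003
```

```bash
python3 s.py 2 67 76
python3 - <<'E'
from rig import imaging
import cv2
for n in("top","side"):
    d=imaging.get_image(n); im=d["image"]; im=im[100:320,180:480] if n=="top" else im[140:400,220:520]
    cv2.imwrite(f"pics/{n}1.png",cv2.resize(im,None,fx=2,fy=2)[:,:,::-1])
E
```

```text
t 2.1 pos [ 0.5067 -0.1605  0.1503] grinder frame mm [ -1.5  51.3 150.3] w -0.0003109556105214155 F(gr) [1.  0.6 0.6]
q [-0.44  0.27  1.73  0.    1.14 -2.11] rot fix (tool rotvec) [ 0.0006  0.0042 -0.0116]
tool delta mm [-3.  15.7 74.3]
```

View pics/side1.png

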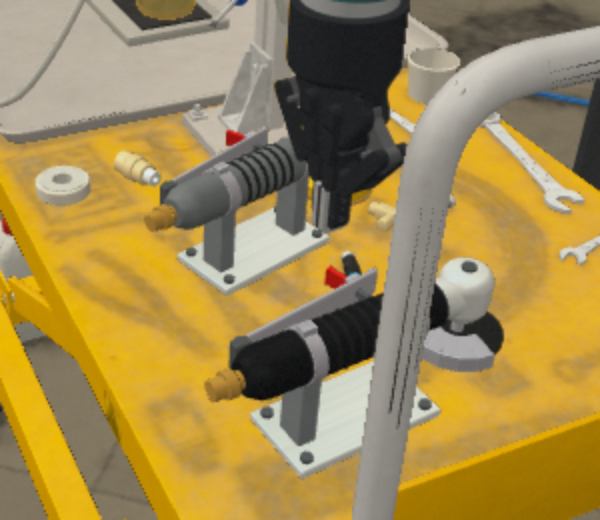

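View pics/top1.png

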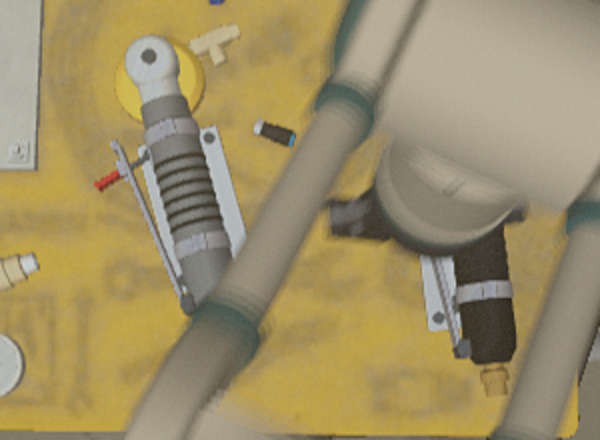

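Request:
{"fn": "apply_moves", "kwargs": {
  "moves": [0,0,0.015,0,0,0.004,-0.011,0,0,0,0.02,0,0,0,0,0,0,0.02,0,0,0,0,0,0,0.015,0,0,0,0,0,0,0.01,0,0,0,0,0,0,0.004,0,0,0,0,0,0,0,0,0,0,0,0,0,0,0,0,0]
}}

```text
clock: 2.87
position: [0.5013, -0.1356, 0.0782]
ee_rot: [-0.003, -0.054, 0.999, 0.003]
contact_force: [-0.9, -0.0, -0.1]
width: -0.0001
```

```bash
python3 s.py 5 63 80
```

```text
t 2.8667 pos [ 0.5013 -0.1356  0.0782] grinder frame mm [-4.2 76.7 78.2] w -7.305168220228578e-05 F(gr) [-0.9  0.1 -0.1]
q [-0.4   0.33  1.84  0.    0.97 -2.08] rot fix (tool rotvec) [ 0.0065 -0.0052  0.0022]
tool delta mm [ -9.1 -13.7  -2. ]
```

Request:
{"fn": "apply_moves", "kwargs": {
  "moves": [0,0,-0.012,-0.001,0.006,-0.005,0.002,0,0,0,0,0,0,0,0,-0.006,0,0,0,0,0,0,-0.006,0,0,0,0,0,0,-0.005,0,0,0,0,0,0,-0.005,0,0,0,0,0,0,0,0,0,0,0,0,0,0,0,0,0,0,0]
}}

```text
clock: 3.53
position: [0.5274, -0.1454, 0.0828]
ee_rot: [0.002, -0.054, 0.999, -0.001]
contact_force: [-1.7, -0.6, 0.0]
width: 0.0002
```

```bash
python3 s.py 34 64 80
```

```text
t 3.5333 pos [ 0.5274 -0.1454  0.0828] grinder frame mm [20.8 64.2 82.8] w 0.00023920556432309437 F(gr) [-1.8 -0.4  0. ]
q [-0.4   0.36  1.79  0.    0.99 -2.07] rot fix (tool rotvec) [-0.0016  0.0034  0.0006]
tool delta mm [-13.2  -0.2   2.8]
```

Request:
{"fn": "apply_moves", "kwargs": {
  "moves": [0,-0.004,0,0.002,0,0,0,0,-0.003,0,0,0,0,0,0,-0.003,0,0,0,0,0,0,-0.002,0,0,0,0,0,0,0,0,0,0,0,0,0,0,0,0,0,0,0,0,0,0,0,0,0,0,0,0,0,0,0,0,0]
}}

```text
clock: 4.2
position: [0.5393, -0.1439, 0.0799]
ee_rot: [-0.0, -0.054, 0.999, -0.0]
contact_force: [-1.4, 0.8, 1.1]
width: 0.0
```

```bash
python3 s.py 34 64 80;python3 - <<'E'
from rig import imaging
import cv2
for n in("side",):
    d=imaging.get_image(n); im=d["image"]; im=im[220:370,320:520]
    cv2.imwrite(f"pics/{n}2.png",cv2.resize(im,None,fx=4,fy=4)[:,:,::-1])
E
```

```text
t 4.2 pos [ 0.5393 -0.1439  0.0799] grinder frame mm [32.7 64.4 79.9] w 1.1355989343113029e-05 F(gr) [-1.3  0.9  1.1]
q [-0.38  0.38  1.76 -0.    1.   -2.06] rot fix (tool rotvec) [-0.0009 -0.0001  0.001 ]
tool delta mm [-1.3 -0.4 -0.1]
```

View pics/side2.png

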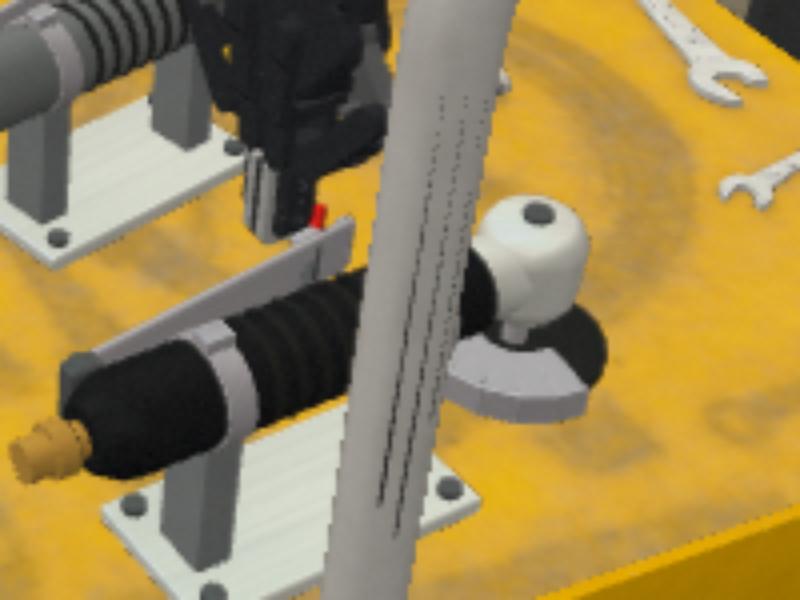

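The lever's red tip is now ahead of the finger (about (318,215) in the crop). I'll push a little further and watch the force.

Request:
{"fn": "apply_moves", "kwargs": {
  "moves": [0,-0.003,0,0,0,0,0,0,-0.003,0,0,0,0,0,0,-0.003,0,0,0,0,0,0,0,0,0,0,0,0,0,0,0,0,0,0,0,0,0,0,0,0,0,0,0,0,0,0,0,0,0,0,0,0,0,0,0,0]
}}

```text
clock: 4.92
position: [0.5493, -0.1424, 0.0799]
ee_rot: [0.0, -0.054, 0.999, -0.0]
contact_force: [-1.4, 0.5, 1.6]
width: 0.0004
```

```bash
python3 s.py 34 64 80;python3 - <<'E'
from rig import imaging
import cv2
for n in("side",):
    d=imaging.get_image(n); im=d["image"]; im=im[220:370,320:520]
    cv2.imwrite(f"pics/{n}3.png",cv2.resize(im,None,fx=4,fy=4)[:,:,::-1])
E
```

```text
t 4.9167 pos [ 0.5493 -0.1424  0.0799] grinder frame mm [42.8 64.8 79.9] w 0.0004150153346796503 F(gr) [-1.3  0.7  1.6]
q [-0.38  0.39  1.74 -0.    1.01 -2.05] rot fix (tool rotvec) [-0.0004  0.0003  0.0008]
tool delta mm [ 8.8 -0.8 -0.1]
```

View pics/side3.png

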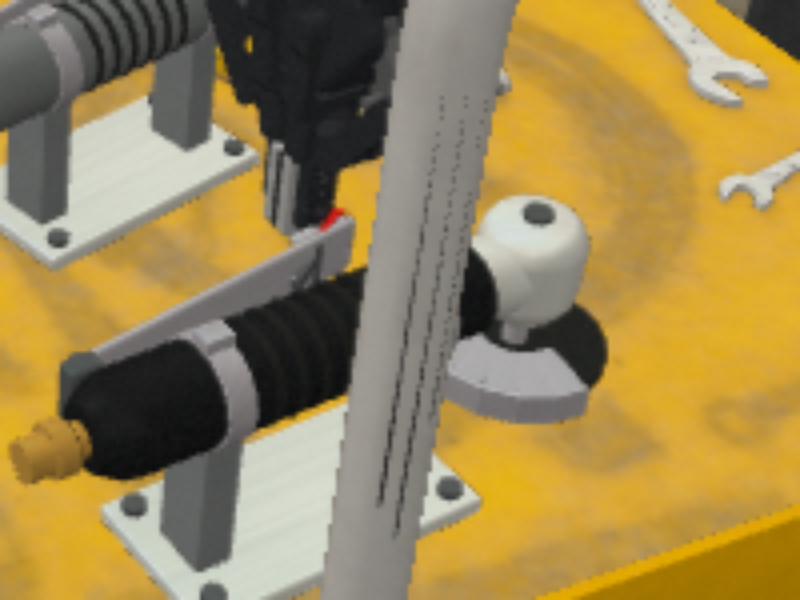

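The lever now leans well forward (red tip at (335,220) in the crop) and the force is low. A bit more to the stop.

Request:
{"fn": "apply_moves", "kwargs": {
  "moves": [0,-0.003,0,0,0,0,0,0,-0.003,0,0,0,0,0,0,0,0,0,0,0,0,0,0,0,0,0,0,0,0,0,-0.003,0,0,0,0,0,0,0,0,0,0,0,0,0,0,0,0,0,0,0,0,0,0,0,0,0]
}}

```text
clock: 5.63
position: [0.5574, -0.1436, 0.08]
ee_rot: [0.001, -0.053, 0.999, 0.001]
contact_force: [0.2, 1.3, 0.6]
width: -0.0002
```

```bash
python3 s.py -20 70 150;python3 - <<'E'
from rig import imaging
import cv2
for n in("side",):
    d=imaging.get_image(n); im=d["image"]; im=im[220:370,320:520]
    cv2.imwrite(f"pics/{n}4.png",cv2.resize(im,None,fx=4,fy=4)[:,:,::-1])
E
```

```text
t 5.6333 pos [ 0.5574 -0.1436  0.08  ] grinder frame mm [50.8 62.7 80. ] w -0.0002425462280002509 F(gr) [0.3 1.3 0.6]
q [-0.38  0.4   1.73  0.    1.02 -2.05] rot fix (tool rotvec) [ 0.002   0.003  -0.0002]
tool delta mm [ 70.6   7.4 -70.2]
```

View pics/side4.png

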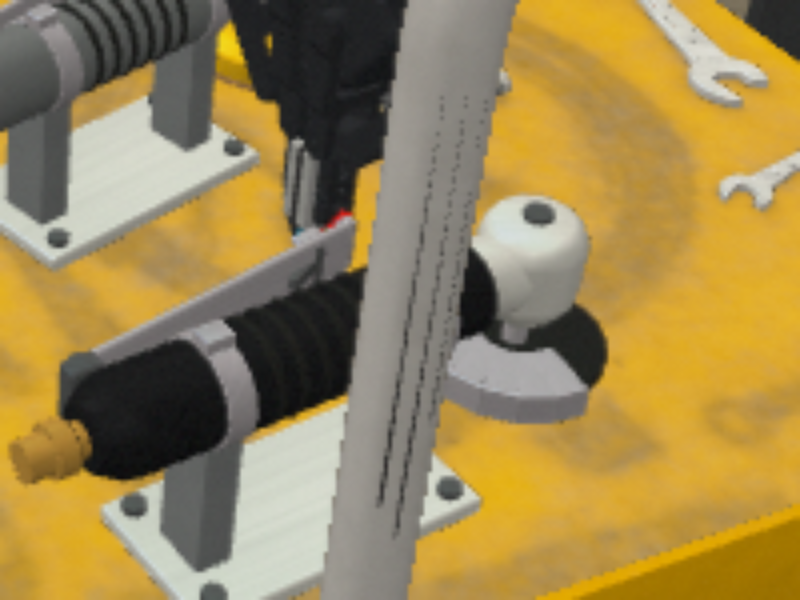

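Request:
{"fn": "apply_moves", "kwargs": {
  "moves": [0,0,-0.003,0,0,0,0,0,0,0,0,0,0,0,0,0,0.002,-0.01,0,0,0,0,0,0,-0.03,0,0,0,0,0.01,0,-0.03,0,0,0,0.04,0.03,0,0,0,0,0,0.085,0.03,-0.01,0,0,0,0,0.085,0,-0.02,0,0,0,0]
}}

```text
clock: 6.35
position: [0.4907, -0.1831, 0.1563]
ee_rot: [0.003, -0.056, 0.998, -0.002]
contact_force: [0.5, 1.4, 0.3]
width: 0.0361
```

```bash
python3 s.py -15 4 150;python3 - <<'E'
from rig import imaging
import cv2,numpy as np
from h import *
for n in("side","top"):
    d=imaging.get_image(n); np.savez(f"{n}5.npz",**d); im=d["image"]; im=im[220:370,320:520] if n=="side" else im[130:310,350:470]
    cv2.imwrite(f"pics/{n}5.png",cv2.resize(im,None,fx=4 if n=="side" else 3,fy=4 if n=="side" else 3)[:,:,::-1])
    i=d["image"].astype(int); red=(i[...,0]>120)&(i[...,1]<70)&(i[...,2]<70)
    G=np.array([[np.cos(np.radians(6.11)),-np.sin(np.radians(6.11))],[np.sin(np.radians(6.11)),np.cos(np.radians(6.11))]])
    q=cloud(d)[red]; L=(q[:,:2]-[.5136,-.2114])@G; k=(abs(L[:,0]-.04)<.03)&(L[:,1]>.03)&(L[:,1]<.08)
    print(n,k.sum()); 
    if k.any(): print((np.c_[L,q[:,2]][k]*1000).round(0)[::max(1,k.sum()//15)].tolist())
E
```

```text
t 6.35 pos [ 0.4907 -0.1831  0.1563] grinder frame mm [-19.8  30.6 156.3] w 0.036068421781868976 F(gr) [0.6 1.3 0.3]
q [-0.49  0.25  1.74 -0.    1.15 -2.17] rot fix (tool rotvec) [-0.0041  0.0049  0.0058]
tool delta mm [ -4.6 -26.6   6.4]
side 87
[[50.0, 48.0, 91.0], [44.0, 49.0, -418.0], [54.0, 45.0, -421.0], [47.0, 43.0, -417.0], [43.0, 44.0, -419.0], [52.0, 39.0, -418.0], [46.0, 41.0, -419.0], [38.0, 44.0, -421.0], [46.0, 38.0, -420.0], [40.0, 39.0, -420.0], [49.0, 34.0, -420.0], [42.0, 35.0, -419.0], [37.0, 38.0, -423.0], [46.0, 33.0, -424.0], [40.0, 35.0, -424.0], [37.0, 38.0, -431.0], [46.0, 33.0, -430.0], [44.0, 33.0, -432.0]]
top 0
```

View pics/side5.png

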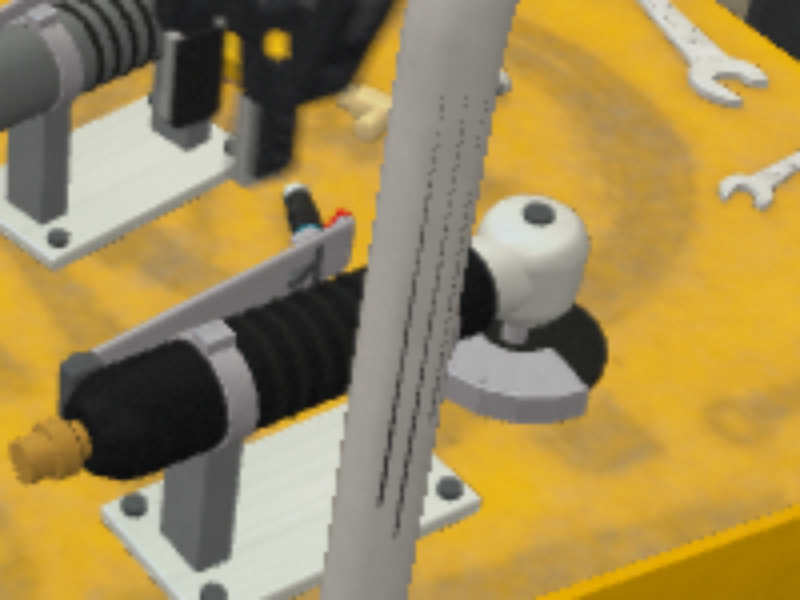

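View pics/top5.png

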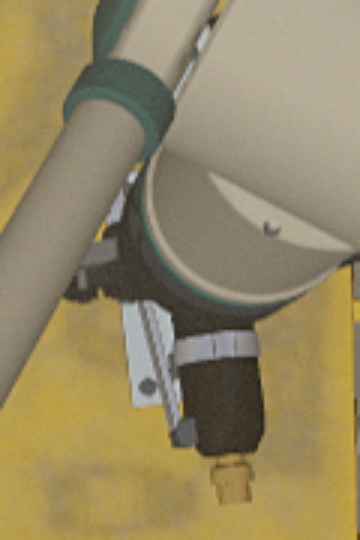

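Run:
```python
from h import *
d=dict(np.load("side5.npz")); i=d["image"].astype(int)
red=(i[...,0]-np.maximum(i[...,1],i[...,2])>60); v,u=np.nonzero(red[262:285,390:415]); v+=262;u+=390
c,s=np.cos(np.radians(6.11)),np.sin(np.radians(6.11)); G=np.array([[c,-s],[s,c]]); O=[.5136,-.2114]
for a,b in zip(u,v): print(a,b,((ray(d,a,b,.093)[:2]-O)@G*1000).round(0), end='; ')
for q in (.9,1.0,1.2,1.4):
    p=q-.285; g=np.array([29+28*np.sin(p),39+28*np.cos(p)])/1000; X=np.r_[G@g+O,.093]; e=d["R"]@X+d["t"]; print(q,g, d["fx"]*e[0]/e[2]+d["cx"],d["fy"]*e[1]/e[2]+d["cy"])
```

```text
404 272 [50. 48.]; 405 272 [51. 48.]; 406 272 [52. 47.]; 404 273 [48. 46.]; 405 273 [50. 46.]; 406 273 [51. 45.]; 407 273 [52. 44.]; 402 274 [44. 46.]; 403 274 [45. 45.]; 404 274 [47. 44.]; 401 275 [41. 44.]; 402 275 [42. 44.]; 403 275 [44. 43.]; 401 276 [40. 42.]; 402 276 [41. 42.]; 0.9 [0.04515484 0.06186966] 396.2432105743086 268.2559340968697
1.0 [0.04735729 0.06014261] 398.05786572776685 268.4257245596635
1.2 [0.05119175 0.05607414] 401.63805817791473 269.08038573490387
1.4 [0.0541415  0.05132497] 405.0430574702557 270.1351927564238
```

Request:
{"fn": "apply_moves", "kwargs": {
  "moves": [0.085,-0.005,-0.015,0,-0.004,0.005,0.006,0.085,0,-0.012,0,0,0,0,0.085,0,0,0,0,0,0,0.085,0,0,0,0,0,0,0.085,0,0,0,0,0,0,0.085,0,0,0,0,0,0,0.085,0,0,0,0,0,0,0.085,0,0,0,0,0,0]
}}

```text
clock: 7.12
position: [0.5046, -0.2131, 0.1585]
ee_rot: [0.004, -0.051, 0.999, -0.002]
contact_force: [0.4, -0.8, -0.4]
width: 0.0853
```

```bash
python3 s.py -15 3 64
```

```text
t 7.1167 pos [ 0.5046 -0.2131  0.1585] grinder frame mm [ -9.2  -0.8 158.5] w 0.08527554293401293 F(gr) [ 0.3 -0.8 -0.4]
q [-0.53  0.28  1.69  0.    1.16 -2.2 ] rot fix (tool rotvec) [-0.005   0.0074 -0.004 ]
tool delta mm [ 6.6  4.2 94.5]
```

Request:
{"fn": "apply_moves", "kwargs": {
  "moves": [0.085,0.006,0.004,0,-0.005,0.007,-0.004,0.085,0,0,0.012,0,0,0,0.085,0,0,0.012,0,0,0,0.085,0,0,0.01,0,0,0,0.085,0,0,0.005,0,0,0,0.085,0,0,0,0,0,0,0.085,0,0,0,0,0,0,0.085,0,0,0,0,0,0]
}}

```text
clock: 7.78
position: [0.4958, -0.2065, 0.1183]
ee_rot: [-0.001, -0.055, 0.998, 0.001]
contact_force: [0.3, 0.1, 0.1]
width: 0.0849
```

```bash
python3 s.py -15 3 64
```

```text
t 7.7833 pos [ 0.4958 -0.2065  0.1183] grinder frame mm [-17.2   6.8 118.3] w 0.08492824826145422 F(gr) [0.4 0.  0.1]
q [-0.52  0.31  1.76  0.    1.08 -2.21] rot fix (tool rotvec) [ 0.0023 -0.0023  0.0035]
tool delta mm [-2.3 -3.9 54.3]
```

Request:
{"fn": "apply_moves", "kwargs": {
  "moves": [0.085,-0.002,-0.004,0,0,0,0,0.085,0,0,0,0,0,0,0.085,0,0,0.012,0,0,0,0.085,0,0,0.012,0,0,0,0.085,0,0,0.012,0,0,0,0.085,0,0,0.01,0,0,0,0.085,0,0,0.005,0,0,0,0.085,0,0,0,0,0,0]
}}

```text
clock: 8.45
position: [0.5027, -0.2137, 0.0695]
ee_rot: [0.003, -0.055, 0.998, -0.002]
contact_force: [0.1, -0.6, -0.4]
width: 0.0851
```

```bash
python3 s.py -15 3 64;python3 - <<'E'
from rig import imaging
import cv2
d=imaging.get_image("side"); im=d["image"]; im=im[180:380,300:500]
cv2.imwrite("pics/side6.png",cv2.resize(im,None,fx=3,fy=3)[:,:,::-1])
E
```

```text
t 8.45 pos [ 0.5027 -0.2137  0.0695] grinder frame mm [-11.1  -1.1  69.5] w 0.08512998762686091 F(gr) [ 0.  -0.6 -0.4]
q [-0.53  0.37  1.81  0.    0.96 -2.21] rot fix (tool rotvec) [-0.0044  0.0065  0.003 ]
tool delta mm [4.  4.2 5.5]
```

View pics/side6.png

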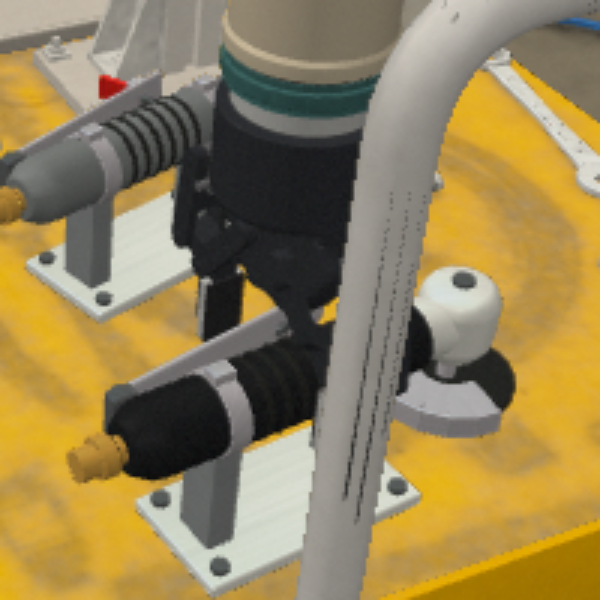

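The gripper straddles barrel and paddle, with one finger beyond the paddle at (220,310). Next I'll recentre, go a bit deeper, then close partway.

Request:
{"fn": "apply_moves", "kwargs": {
  "moves": [0.085,0.003,0.003,0.004,-0.003,0.005,0.003,0.085,0,0,0,0,0,0,0.065,0,0,0,0,0,0,0.062,0,0,0,0,0,0,0.062,0,0,0,0,0,0,0.062,0,0,0,0,0,0,0.062,0,0,0,0,0,0,0.062,0,0,0,0,0,0],
  "newtons": 30
}}

```text
clock: 9.17
position: [0.4999, -0.2097, 0.0676]
ee_rot: [0.002, -0.053, 0.999, -0.0]
contact_force: [-0.7, 0.2, -0.7]
width: 0.0622
```

```bash
python3 s.py -15 2 64
```

```text
t 9.1667 pos [ 0.4999 -0.2097  0.0676] grinder frame mm [-13.4   3.1  67.6] w 0.062159321634459974 F(gr) [-0.6  0.3 -0.7]
q [-0.53  0.37  1.82  0.    0.95 -2.2 ] rot fix (tool rotvec) [-0.0005  0.0037 -0.0006]
tool delta mm [ 1.6 -1.1  3.6]
```

Request:
{"fn": "apply_moves", "kwargs": {
  "moves": [0.055,0,0,0.002,0,0,0,0.05,0,0,0,0,0,0,0.046,0,0,0,0,0,0,0.042,0,0,0,0,0,0,0.042,0,0,0,0,0,0,0.042,0,0,0,0,0,0,0.042,0,0,0,0,0,0,0.042,0,0,0,0,0,0],
  "newtons": 30
}}

```text
clock: 9.83
position: [0.5005, -0.2128, 0.067]
ee_rot: [0.003, -0.052, 0.999, -0.003]
contact_force: [-0.5, 0.2, 1.9]
width: 0.0449
```

```bash
python3 s.py -15 2 64
```

```text
t 9.8333 pos [ 0.5005 -0.2128  0.067 ] grinder frame mm [-13.2  -0.   67. ] w 0.04486301641465978 F(gr) [-0.5  0.2  1.9]
q [-0.53  0.37  1.82 -0.    0.95 -2.2 ] rot fix (tool rotvec) [-0.006   0.005  -0.0016]
tool delta mm [1.8 2.1 3. ]
```

Stopped at 44.9 mm (46 expected when home). Now hold.

Request:
{"fn": "apply_moves", "kwargs": {
  "moves": [0.04,0,0,0,0,0,0,0.04,0,0,0,0,0,0,0.04,0,0,0,0,0,0,0.04,0,0,0,0,0,0,0.04,0,0,0,0,0,0,0.04,0,0,0,0,0,0,0.04,0,0,0,0,0,0,0.04,0,0,0,0,0,0],
  "newtons": 35
}}

```text
clock: 10.5
position: [0.5005, -0.2129, 0.0671]
ee_rot: [0.003, -0.052, 0.999, -0.003]
contact_force: [-1.5, -0.1, 1.8]
width: 0.0444
```

```bash
python3 s.py -15 2 64;python3 - <<'E'
from rig import imaging
import cv2
d=imaging.get_image("side"); im=d["image"]; im=im[220:370,320:520]
cv2.imwrite("pics/side7.png",cv2.resize(im,None,fx=4,fy=4)[:,:,::-1])
E
```

```text
t 10.5 pos [ 0.5005 -0.2129  0.0671] grinder frame mm [-13.2  -0.1  67.1] w 0.04442565980420306 F(gr) [-1.5  0.1  1.8]
q [-0.53  0.37  1.82 -0.    0.95 -2.2 ] rot fix (tool rotvec) [-0.0063  0.0049 -0.0016]
tool delta mm [1.8 2.1 3.1]
```

View pics/side7.png

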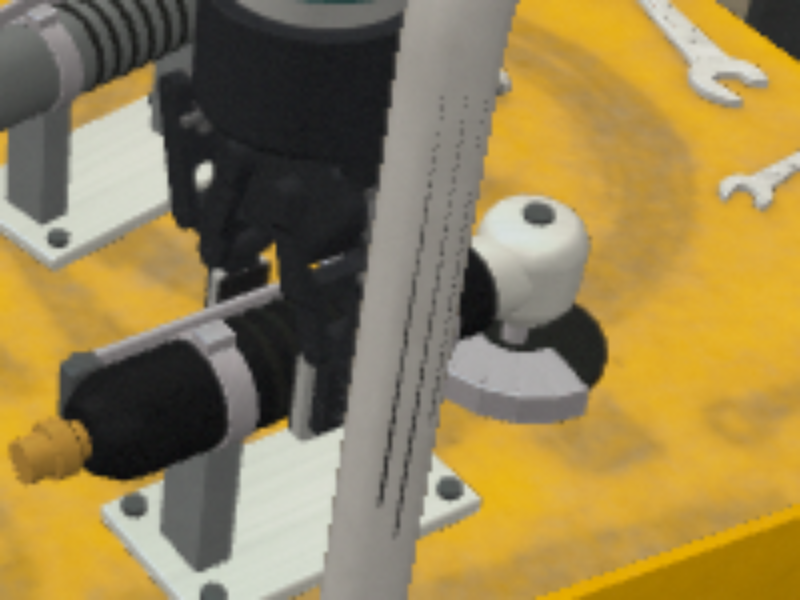

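The paddle lies parallel against the barrel with the fingers on both sides (strip at ~(190,325) in the crop). I'll finish the hold, then release.

Request:
{"fn": "apply_moves", "kwargs": {
  "moves": [0.04,0,0,0,0,0,0,0.04,0,0,0,0,0,0,0.04,0,0,0,0,0,0,0.04,0,0,0,0,0,0,0.085,0,0,0,0,0,0,0.085,0,0,0,0,0,0,0.085,0,0,0,0,0,0,0.085,0,0,0,0,0,0]
}}

```text
clock: 11.22
position: [0.4993, -0.2106, 0.0651]
ee_rot: [0.001, -0.053, 0.999, -0.001]
contact_force: [0.1, 0.0, 1.1]
width: 0.0849
```

Request:
{"fn": "apply_moves", "kwargs": {
  "moves": [0.085,0,0,0,0,0,0,0.085,0,0,0,0,0,0,0.085,0,0,0,0,0,0,0.085,0,0,0,0,0,0,0.085,0,0,0,0,0,0,0.085,0,0,0,0,0,0,0.085,0,0,0,0,0,0,0.085,0,0,0,0,0,0]
}}

```text
clock: 11.88
position: [0.5014, -0.2129, 0.0662]
ee_rot: [0.003, -0.053, 0.999, -0.003]
contact_force: [0.4, 0.8, -0.3]
width: 0.0853
```

```bash
python3 s.py -15 5 150
```

```text
t 11.8833 pos [ 0.5014 -0.2129  0.0662] grinder frame mm [-12.3  -0.2  66.2] w 0.08526363880755566 F(gr) [ 0.5  0.7 -0.3]
q [-0.53  0.37  1.82 -0.    0.95 -2.2 ] rot fix (tool rotvec) [-0.0066  0.0061  0.0001]
tool delta mm [  2.2   4.6 -83.8]
```

Paddle-side clearance is about 7 mm, so I'll nudge +y while lifting.

Request:
{"fn": "apply_moves", "kwargs": {
  "moves": [0.085,0,0.003,0,-0.006,0.006,0,0.085,0,0,-0.012,0,0,0,0.085,0,0,-0.015,0,0,0,0.085,0,0,-0.02,0,0,0,0.085,0,0,-0.025,0,0,0,0.085,0,0,-0.03,0,0,0,0.085,0,0,-0.03,0,0,0,0.085,0,0,-0.01,0,0,0]
}}

```text
clock: 12.55
position: [0.4981, -0.2067, 0.2094]
ee_rot: [-0.007, -0.053, 0.999, 0.005]
contact_force: [1.3, 0.3, 0.6]
width: 0.0853
```

Request:
{"fn": "apply_moves", "kwargs": {
  "moves": [0.085,0.035,0,0,0,0,0,0.085,0.035,0,0,0,0,0,0.085,0.035,0,0,0,0,0,0.085,0.035,0,0,0,0,0,0.085,0.035,0,0,0,0,0,0.085,0.03,0,0,0,0,0,0.085,0,0,0,0,0,0,0.085,0,0,0,0,0,0]
}}

```text
clock: 13.22
position: [0.2909, -0.2289, 0.2149]
ee_rot: [-0.002, -0.055, 0.998, 0.001]
contact_force: [-0.3, -1.2, -0.2]
width: 0.085
```

```bash
python3 s.py;python3 - <<'E'
from rig import imaging
import cv2
from h import *
d=imaging.get_image("side"); np.savez("side8.npz",**d); im=d["image"][220:370,320:520]
cv2.imwrite("pics/side8.png",cv2.resize(im,None,fx=4,fy=4)[:,:,::-1])
e=imaging.get_image("top"); im=e["image"][120:310,190:470]
cv2.imwrite("pics/top8.png",cv2.resize(im,None,fx=2.8,fy=2.8)[:,:,::-1])
c,s=np.cos(np.radians(6.11)),np.sin(np.radians(6.11)); G=np.array([[c,-s],[s,c]]); O=[.5136,-.2114]
i=d["image"].astype(int);red=(i[...,0]-np.maximum(i[...,1],i[...,2])>60); v,u=np.nonzero(red[262:285,390:415]); v+=262;u+=390
for a,b in zip(u,v): print(a,b,((ray(d,a,b,.093)[:2]-O)@G*1000).round(0), end='; ')
E
```

```text
t 13.2167 pos [ 0.2909 -0.2289  0.2149] grinder frame mm [-223.3    6.3  214.9] w 0.08498743053317276 F(gr) [-0.4 -1.1 -0.2]
q [-0.85 -0.03  1.91 -0.    1.26 -2.54] rot fix (tool rotvec) [ 0.0029 -0.0031  0.0043]
404 272 [50. 48.]; 405 272 [51. 48.]; 406 272 [52. 47.]; 404 273 [48. 46.]; 405 273 [50. 46.]; 406 273 [51. 45.]; 407 273 [52. 44.]; 402 274 [44. 46.]; 403 274 [45. 45.]; 404 274 [47. 44.]; 401 275 [41. 44.]; 402 275 [42. 44.]; 403 275 [44. 43.]; 401 276 [40. 42.]; 402 276 [41. 42.];
```

View pics/side8.png

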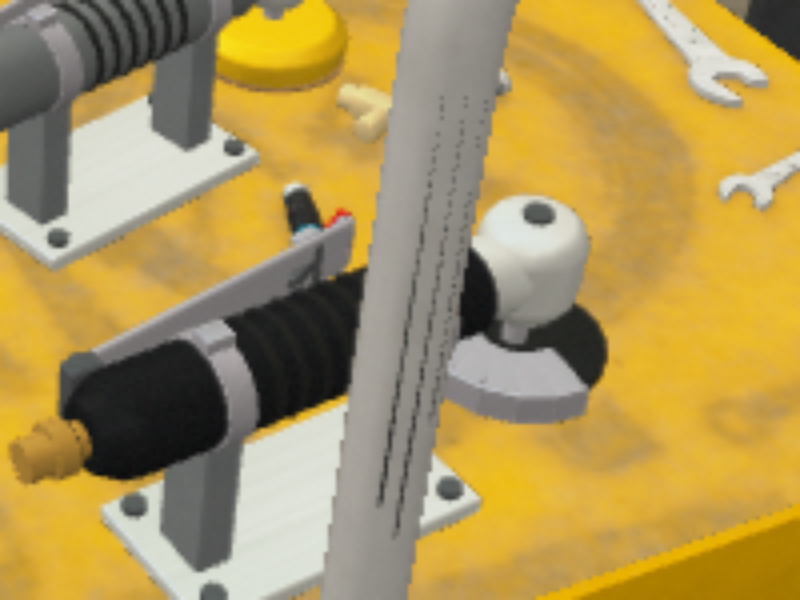

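View pics/top8.png

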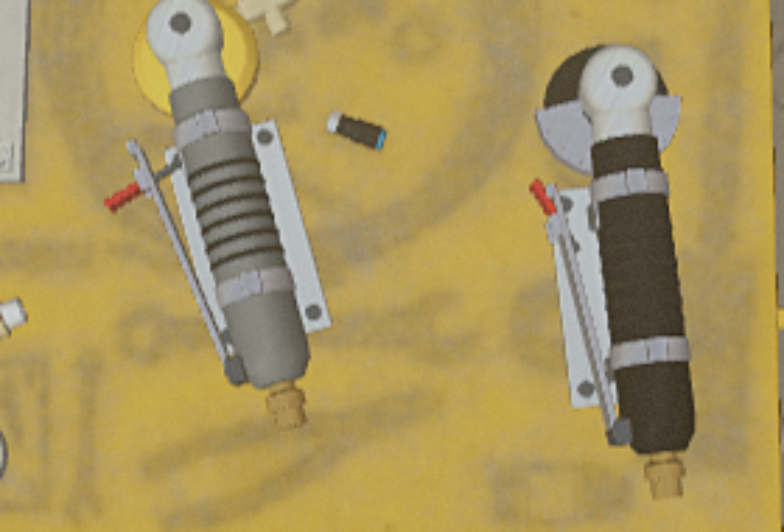

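The lever is forward (red tip at (540,190) in the top crop), the paddle is back out and the sander is unchanged. The arm is clear.

```bash
python3 -c "
from rig import workorder; print(workorder.sign_off())"
```

```text
the job is handed in; nothing more can be done
None
```

The grinder's paddle switch check is done and handed in at about 13 s of the 46 s allowed; the sign-off reports no verdict.

- **Lever:** I flipped the red lock-off lever forward with the closed fingers. The side view put its tip close to the fully forward position: about x 51, y 48 mm against the stated x 54, y 51. It read the same before and after the squeeze.
- **Squeeze:** I gripped across the barrel and paddle at about x -13 mm with 30–35 N and held for about a second, then let go. The fingers stopped at 44.4–44.9 mm, where 46 mm was expected with the paddle home. That is 1–1.5 mm under, but the picture showed the paddle lying along the barrel.
- **Last checks:** The final pictures show the paddle slanting out as at the start, the lever still forward and the sander unmoved. The arm is about 0.2 m back from the grinder with nothing touching. Wrist force readings at the end of each move stayed below about 3 N.

The moves drifted by up to about 10 mm, so I re-measured and corrected the tool position before each contact.

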